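# Stack the watch cleaning baskets on the carrier

## Task

Load the cleaning machine's carrier: on the round steel carrier foot stack the basket with the plates first, on it the basket with the wheels, on that the basket with the screws, and close the stack with the lid, each piece fully seated in the one below. Keep the baskets level so that no part spills, and leave the tools, the white press die and the oil cup that lie between them where they are.

Things in the scene. Friction and masses are not known exactly. Their poses are not given: they have to be found in the camera images.
- carrier: Carrier foot: heavy round steel base, 76 mm in diameter, 16 mm high, with a round seat sunk in its top (51 mm bore, 8 mm deep: 3 mm of play round a basket's spigot, the same as between baskets). It does not move. Origin: centre of its underside on the black tray, z up. A seated basket has its origin 10 mm above this one
- plates_basket: Holds the gilt plates: one big brass-coloured disc with bridges. Round steel basket, open on top, 32 mm high. Origin: centre of underside, z up. Lowest 6 mm: spigot, 45 wide, tapering to 37; above it the wall, 56 outside (rim 57), bore 51. Seated, its shoulder rests on the rim below, origin 10 mm above the carrier's. Grip across the wall, fingertips 8 mm or more above the underside. 40 to 85 g
- wheels_basket: Holds five small toothed wheels on grey mesh. Round steel basket, open on top, 32 mm high. Origin: centre of underside, z up. Lowest 6 mm: spigot, 45 wide, tapering to 37; above it the wall, 56 outside (rim 57), bore 51. Seated, its shoulder rests on the rim below, origin 26 mm above that of the basket below. Grip across the wall, fingertips 8 mm or more above the underside. 40 to 85 g
- screws_basket: Holds some two dozen small blue screws on grey mesh. Round steel basket, open on top, 32 mm high. Origin: centre of underside, z up. Lowest 6 mm: spigot, 45 wide, tapering to 37; above it the wall, 56 outside (rim 57), bore 51. Seated, its shoulder rests on the rim below, origin 26 mm above that of the basket below. Grip across the wall, fingertips 8 mm or more above the underside. 40 to 85 g
- lid: Lid: perforated steel disc, 56 mm wide, with a black upright knob; 34 mm high in all. Origin: centre of its underside, z up. Lowest 6 mm: tapered 45 mm spigot as on the baskets; disc from 6 to 10 mm up; knob, 18 mm in diameter, from 10 to 34 mm. Grip the knob, fingertips above the disc. Seated, its origin is 26 mm above that of the basket below. 35 to 70 g
- tweezers: bystander: steel tweezers with green grips, 112 x 13 x 10 mm, lying with their length (own y axis) pointing away from the robot. Origin: centre of the underside
- pin_vice: bystander: brass pin vice, 102 x 10 x 10 mm, lying with its length (own y axis) pointing away from the robot. Origin: centre of the underside
- screwdriver: bystander: chrome watch screwdriver, 96 x 9 x 8 mm, lying with its length (own y axis) pointing away from the robot. Origin: centre of the underside
- press_die: bystander: white nylon press die, a plain disc 29 mm in diameter, 14 mm high. Origin: centre of the underside
- oil_cup: bystander: black oil cup with red lid, 34 mm in diameter, 26 mm high. Origin: centre of the underside

How it is judged:
By the outcome, as a careful person would: the job done as asked, in the order asked, and still so for the second after the job is handed in, with the robot touching nothing.
It also fails if it takes over 136 s, if anything falls off the work surface, if the arm or the gripper's body presses on something with over 40 N, if the wrist force passes 120 N, or if a joint passes its speed limit or range.

## Robot

A 7-joint arm with a two-finger parallel gripper is mounted at the origin on a cart in front of the work surface, level with it; the furniture and walls round the work are solid. World frame = base frame: x ahead of the robot, y to its left, z up, the work surface at z = 0. Lengths are in m, angles in rad, forces in N, time in s.
With the tool pointing down it reaches from about 0.4 to 0.9 m from the base axis. Payload 5.5 kg.
Tool frame: the origin (TCP) lies midway between the tips of the shut fingers; the grasp point (between the pads) lies 19 mm behind it (manip.grip_depth is the distance from the TCP to the grasp point, in m); z points along the fingers, x is the direction in which the jaws open and shut, and the axes are right-handed (so a half turn about z gives the same grasp; the last joint's range is limited). The gripper opens to 92 mm and grips with 3 to 60 N. Pads are 19 mm wide; open, the fingers measure 130 mm over their backs; the gripper's body (75 mm by 190 mm) begins 47 mm behind the grasp point.
Start: joints at [1.383, 0.501, -0.427, 1.55, 0.221, 1.138, -0.21], TCP at [0.283, -0.585, 0.195] pointing down, gripper open.
Joint ranges: [-2.88, 2.88], [-0.31, 2.03], [-1.54, 1.56], [0.2, 2.42], [-1.41, 4.55], [0.19, 2.02], [-2.57, 2.57]. Speed limits (rad/s): [2.57, 2.57, 3.14, 3.14, 3.14, 3.14, 3.14].

## Interface

Orientations are given as a unit quaternion [x, y, z, w].
In Python, from bench import manip, effector, viewer gives the robot as it stands. Calls block until the motion is done:
- manip.move_pose(position, orientation): joint-space move of the TCP to a pose.
- manip.servo_line(position, ori=None, vel=0.15): straight line of the TCP; ori=None keeps the orientation; vel is the mean speed in m/s.
- manip.movej(angles): joint-space move.
- effector.open_jaws() and effector.close(f_grip=None): open the fingers fully, or close them until they stop; f_grip is the grip in N (None keeps the last).
- manip.sleep(seconds).
- manip.solve_ik(position, orientation): joint angles nearest the present ones, or None.
- viewer.get_image(name): name is "side" or "top"; returns the picture (384x512x3 uint8, red, green, blue); there is no depth.
- viewer.get_calibration(name): a dict with "vfov" (degrees; the focal length in pixels is half the picture's height over the tangent of half this angle, whatever the lens; pixels are square), "cx", "cy" (the principal point, pixels), "eye" and "attitude" of the camera in the world. Camera axes: x right, y down, z forward; pixel columns grow to the right and rows downward; lengths in m; the calibration is good to about 2 mm. A picture is of the moment at which its call begins. get_calibration takes no time and is no camera call.
A pose or a line that the arm cannot do raises manip.PlanningError and nothing moves.
- manip.hand_in(): hands the job in, once; it reports no verdict.
Readings, each from a call of its own:
- manip.current_clock(): time.
- manip.current_q(): joint angles.
- manip.current_joint_velocities(): joint speeds.
- manip.current_tau(): joint torques, N m.
- manip.current_tool_pos(): TCP position.
- manip.current_tcp_rot(): TCP orientation.
- manip.current_force(): force on the tool from outside, world axes, zero at the start.
- manip.current_wrist_torque(): the same for the moment, N m.
- manip.current_finger_gap(): finger opening in m.
Only numpy, scipy, OpenCV 4.12 (cv2) and the standard library are available. Lean on these libraries where they do the work, as an engineer would, in place of code of your own. Each camera call takes 0.05 s, during which the arm holds its last target.

## Working session

There is one attempt and no reset: what is moved stays moved. The work goes in short steps, each a Python script; the robot and the scene stay as the last script left them, time stands still between calls to the robot, and variables do not carry over. Pictures are saved under pics/ and viewed, and the job is handed in when it is done.

```bash
ls; mkdir -p pics; python3 - <<'E'
from bench import manip, effector, viewer
import cv2
for n in("side","top"):
    im=viewer.get_image(n); cv2.imwrite(f"pics/{n}0.png",im[:,:,::-1]); print(n,viewer.get_calibration(n))
print(manip.current_clock(),manip.current_tool_pos(),manip.current_tcp_rot(),manip.current_finger_gap(),manip.grip_depth)
E
```

```text
pics
side {'vfov': 55.81350465395008, 'cx': 248.79792523310383, 'cy': 187.77052252371584, 'eye': array([0.14328351, 0.72398371, 0.42809521]), 'attitude': array([-0.18379206,  0.83129177, -0.51158814,  0.11598298])}
top {'vfov': 45.82443675925242, 'cx': 252.08615479544633, 'cy': 189.29952040183167, 'eye': array([0.26302588, 0.03201568, 1.22560948]), 'attitude': array([-0.70304761,  0.7051897 , -0.06107526,  0.06856636])}
0.1 [ 0.28285846 -0.58447137  0.19369165] [ 8.47277864e-01 -5.31149204e-01 -7.21474021e-04 -4.72876423e-04] 0.0918222641563617 0.0188
```

View pics/side0.png

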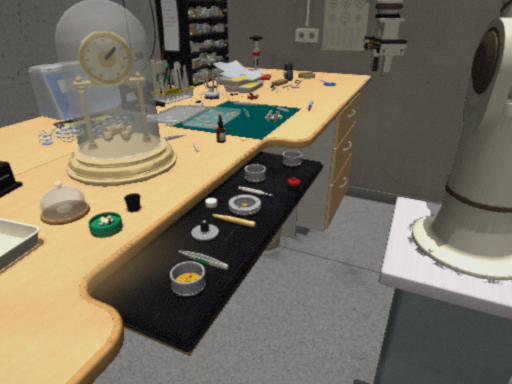

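View pics/top0.png

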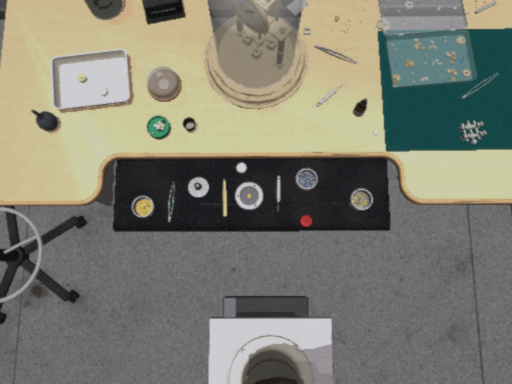

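```bash
cat > h.py <<'E'
import numpy as np, cv2
from scipy.spatial.transform import Rotation as R
from bench import manip, effector, viewer
def cal(n):
    c=viewer.get_calibration(n); f=192/np.tan(np.radians(c['vfov'])/2); return c,f,R.from_quat(c['attitude']).as_matrix()
def ray(n,u,v,z):
    c,f,M=cal(n); d=M@np.array([(u-c['cx'])/f,(v-c['cy'])/f,1]); e=np.array(c['eye']); return e+d*(z-e[2])/d[2]
def proj(n,p):
    c,f,M=cal(n); q=M.T@(np.array(p)-c['eye']); return np.array([c['cx']+f*q[0]/q[2],c['cy']+f*q[1]/q[2]])
def crop(n,im,u0,v0,w,h,s,out):
    cv2.imwrite(out,cv2.resize(im[v0:v0+h,u0:u0+w,::-1],None,fx=s,fy=s,interpolation=cv2.INTER_CUBIC))
E
python3 - <<'E'
from h import *
im=cv2.imread('pics/top0.png')[:,:,::-1]; s=cv2.imread('pics/side0.png')[:,:,::-1]
crop('top',im,110,150,140,85,5.7,'pics/ta.png');crop('top',im,235,150,140,85,5.7,'pics/tb.png')
crop('side',s,150,140,180,165,4.4 if 0 else 3.6,'pics/sa.png')
for uv in [(115,158),(389,158),(389,229),(114,231)]: print(uv,ray('top',*uv,0))
E
```

```text
(115, 158) [0.5809849 0.4270312 0.       ]
(389, 158) [ 0.57729986 -0.33471039  0.        ]
(389, 229) [ 0.38045516 -0.32350929  0.        ]
(114, 231) [0.3773321  0.41890809 0.        ]
```

View pics/ta.png

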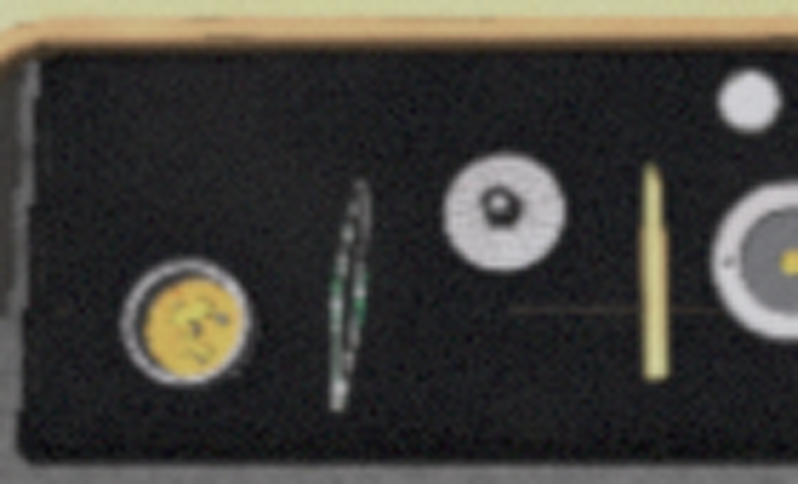

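View pics/tb.png

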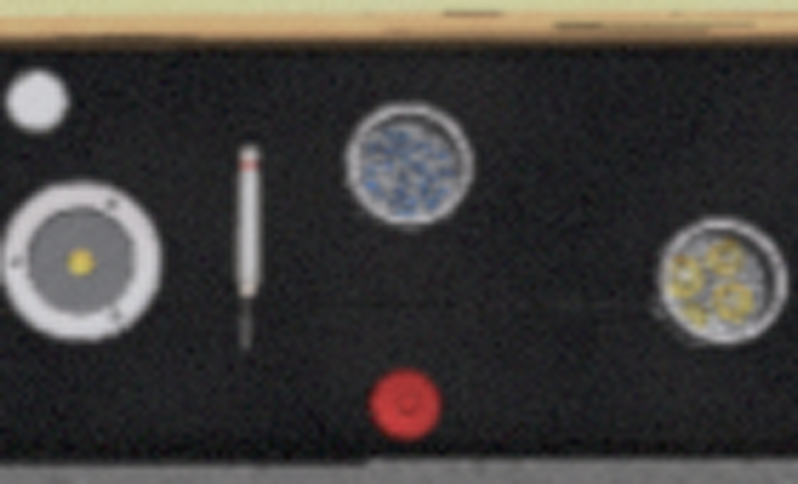

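View pics/sa.png

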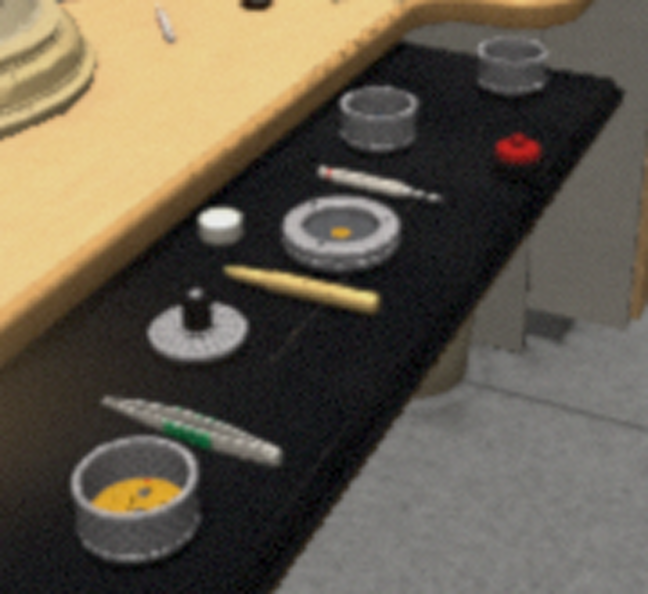

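```bash
cat >> h.py <<'E'
def circ(n,c,r,z,N=72):
    return np.array([proj(n,[c[0]+r*np.cos(a),c[1]+r*np.sin(a),z]) for a in np.linspace(0,2*np.pi,N,endpoint=False)])
def samp(g,P):
    return cv2.remap(g,P[:,0].astype(np.float32)[:,None],P[:,1].astype(np.float32)[:,None],cv2.INTER_LINEAR)[:,0]
from scipy.optimize import minimize
def fit(n,im,c0,rims):
    # rims: list (r,z,weight-sign): maximise inside-minus-outside brightness across outer edge
    g=cv2.GaussianBlur(im.astype(np.float32).mean(2),(0,0),0.8)
    def cost(c): return -sum(float((samp(g,circ(n,c,r-.0015,z))-samp(g,circ(n,c,r+.002,z))).mean()) for r,z in rims)
    xs=np.arange(-.008,.0081,.001); b=min(((cost(np.array(c0)+[i,j]),i,j) for i in xs for j in xs))
    o=minimize(cost,np.array(c0)+b[1:],method='Nelder-Mead',options=dict(initial_simplex=np.array(c0)+b[1:]+np.array([[0,0],[.001,0],[0,.001]]),xatol=1e-5))
    return o.x,o.fun
OBJ=dict(plates=(.0285,.032),wheels=(.0285,.032),screws=(.0285,.032),lid=(.028,.010),carrier=(.038,.016))
E
cat > m.py <<'E'
from h import *
im=cv2.imread('pics/top0.png')[:,:,::-1]; s=cv2.imread('pics/side0.png')[:,:,::-1]
S=5.7
px=dict(plates=(110,186,321),lid=(110,504,212),carrier=(235,81,260),screws=(235,409,164),wheels=(235,722,281))
ot=np.repeat(np.repeat(im,1,0),1,1)
A=cv2.resize(im,None,fx=4,fy=4,interpolation=cv2.INTER_CUBIC).copy(); B=cv2.resize(s,None,fx=4,fy=4,interpolation=cv2.INTER_CUBIC).copy()
for k,(u0,x,y) in px.items():
    u=u0+(x+.5)/S-.5; v=150+(y+.5)/S-.5; r,z=OBJ[k]
    p=ray('top',u,v,z)[:2]; q,f=fit('top',im,p,[(r,z)]); q2,f2=fit('side',s,p,[(r,z)])
    print(k,np.round(p,4),'top',np.round(q,4),round(f,1),'side',np.round(q2,4),round(f2,1), 'r',np.hypot(*q).round(3))
    for n,I,c in(('top',A,q),('side',B,q)):
        cv2.polylines(I,[np.round((circ(n,c,r,z)+.5)*4-.5).astype(int)],True,(255,0,0),1)
cv2.imwrite('pics/ovs.png',B[560:1220,620:1320,::-1][:600]);cv2.imwrite('pics/ovt1.png',A[600:960,440:1060,::-1]);cv2.imwrite('pics/ovt2.png',A[600:960,920:1560,::-1])
E
python3 m.py
```

```text
Traceback (most recent call last):
  File "m.py", line 9, in <module>
    p=ray('top',u,v,z)[:2]; q,f=fit('top',im,p,[(r,z)]); q2,f2=fit('side',s,p,[(r,z)])
                                ~~~^^^^^^^^^^^^^^^^^^^^
  File "h.py", line 21, in fit
    xs=np.arange(-.008,.0081,.001); b=min(((cost(np.array(c0)+[i,j]),i,j) for i in xs for j in xs))
                                      ~~~^^^^^^^^^^^^^^^^^^^^^^^^^^^^^^^^^^^^^^^^^^^^^^^^^^^^^^^^^^
  File "h.py", line 21, in <genexpr>
    xs=np.arange(-.008,.0081,.001); b=min(((cost(np.array(c0)+[i,j]),i,j) for i in xs for j in xs))
                                            ~~~~^^^^^^^^^^^^^^^^^^^^
  File "h.py", line 20, in cost
    def cost(c): return -sum(float((samp(g,circ(n,c,r-.0015,z))-samp(g,circ(n,c,r+.002,z))).mean()) for r,z in rims)
                         ~~~^^^^^^^^^^^^^^^^^^^^^^^^^^^^^^^^^^^^^^^^^^^^^^^^^^^^^^^^^^^^^^^^^^^^^^^^^^^^^^^^^^^^^^^^
  File "h.py", line 20, in <genexpr>
    def cost(c): return -sum(float((samp(g,circ(n,c,r-.0015,z))-samp(g,circ(n,c,r+.002,z))).mean()) for r,z in rims)
                                                                       ~~~~^^^^^^^^^^^^^^
  File "h.py", line 13, in circ
    return np.array([proj(n,[c[0]+r*np.cos(a),c[1]+r*np.sin(a),z]) for a in np.linspace(0,2*np.pi,N,endpoint=False)])
                     ~~~~^^^^^^^^^^^^^^^^^^^^^^^^^^^^^^^^^^^^^^^^^
  File "h.py", line 9, in proj
    c,f,M=cal(n); q=M.T@(np.array(p)-c['eye']); return np.array([c['cx']+f*q[0]/q[2],c['cy']+f*q[1]/q[2]])
          ~~~^^^
  File "h.py", line 5, in cal
    c=viewer.get_calibration(n); f=192/np.tan(np.radians(c['vfov'])/2); return c,f,R.from_quat(c['attitude']).as_matrix()
ValueError: time passes only in moves, steps and waits
```

Too many calibration calls; cache it.

```bash
sed -i 's/^def cal(n):/import functools\n@functools.lru_cache(None)\ndef cal(n):/' h.py; python3 m.py
```

```text
plates [0.4409 0.337 ] top [0.4408 0.3376] -45.9 side [0.4406 0.3367] -52.0 r 0.555
lid [0.4964 0.1923] top [0.4965 0.1925] -66.1 side [0.4957 0.1926] -49.2 r 0.533
carrier [0.4715 0.0536] top [0.4714 0.0542] -67.2 side [0.4712 0.054 ] -43.9 r 0.474
screws [ 0.5139 -0.1011] top [ 0.5142 -0.1012] -40.9 side [ 0.5148 -0.1027] -18.6 r 0.524
wheels [ 0.4576 -0.2453] top [ 0.4582 -0.2463] -43.6 side [ 0.457  -0.2429] -4.0 r 0.52
```

```bash
python3 - <<'E'
from h import *
def d(n,u,v):
    c,f,M=cal(n); w=M@np.array([(u-c['cx'])/f,(v-c['cy'])/f,1]); return np.array(c['eye']),w/np.linalg.norm(w)
(e1,a),(e2,b)=d('top',328,95),d('side',196,147)
t=np.linalg.lstsq(np.c_[a,-b],e2-e1,rcond=None)[0]; print(e1+a*t[0],e2+b*t[1])
q=[.5**.5,-.5**.5,0,0]
for n,p in dict(plates=(.4408,.3373),lid=(.4963,.1925),carrier=(.4713,.0541),screws=(.5144,-.1016),wheels=(.458,-.2455)).items():
    for z in(.01,.2):
      for s in(1,-1):
        j=manip.solve_ik([*p,z],[q[0],s*q[0],0,0]); print(n,z,s,None if j is None else np.round(j,2))
E
```

```text
[ 0.74794556 -0.16587594  0.03690958] [ 0.74424989 -0.16784741  0.03573017]
plates 0.01 1 [ 0.05  0.83 -1.02  1.9   0.88  0.95  0.16]
plates 0.01 -1 [-0.71  0.55  0.01  1.93 -0.01  0.66 -2.26]
plates 0.2 1 [ 0.22  0.64 -1.3   1.77  0.65  1.25  0.32]
plates 0.2 -1 [-0.71  0.29  0.01  1.8  -0.    1.05 -2.27]
lid 0.01 1 [ 0.14  0.64 -0.72  1.96  0.61  0.76  0.64]
lid 0.01 -1 [ 0.14  0.64 -0.71  1.97  0.6   0.76 -2.5 ]
lid 0.2 1 [ 0.54  0.58 -1.29  1.82  0.6   1.21  0.63]
lid 0.2 -1 [ 0.46  0.48 -1.13  1.83  0.47  1.14 -2.4 ]
carrier 0.01 1 [ 0.47  0.58 -0.78  2.1   0.64  0.71  0.84]
carrier 0.01 -1 [ 0.39  0.54 -0.67  2.1   0.55  0.67 -2.22]
carrier 0.2 1 [ 0.87  0.38 -1.24  1.96  0.4   1.09  1.03]
carrier 0.2 -1 [ 0.78  0.32 -1.11  1.96  0.32  1.06 -2.04]
screws 0.01 1 [ 0.84  0.71 -0.9   1.98  0.77  0.83  1.08]
screws 0.01 -1 [ 0.54  0.57 -0.5   1.99  0.42  0.69 -1.78]
screws 0.2 1 [ 1.04  0.47 -1.15  1.84  0.47  1.14  1.3 ]
screws 0.2 -1 [ 0.73  0.31 -0.7   1.85  0.23  1.06 -1.63]
wheels 0.01 1 [ 1.14  0.7  -0.89  1.99  0.76  0.82  1.38]
wheels 0.01 -1 [ 0.78  0.54 -0.41  2.    0.34  0.66 -1.43]
wheels 0.2 1 [ 1.33  0.44 -1.11  1.86  0.43  1.12  1.63]
wheels 0.2 -1 [ 0.91  0.27 -0.55  1.87  0.16  1.05 -1.28]
```

View pics/ovs.png

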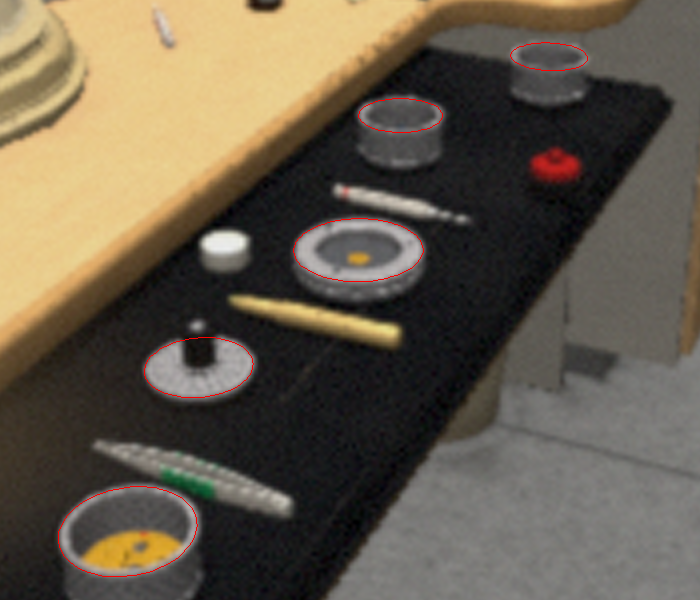

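```bash
cat >> h.py <<'E'
Q=[.5**.5,.5**.5,0,0]
def st(t=''): print(t,'t',round(manip.current_clock(),2),'p',np.round(manip.current_tool_pos(),4),'gap',round(manip.current_finger_gap(),4),'F',np.round(manip.current_force(),2))
def snap(n,name,box=None,s=4):
    im=viewer.get_image(n); cv2.imwrite(f'pics/{name}_raw.png',im[:,:,::-1])
    if box: crop(n,im,*box,s,f'pics/{name}.png')
    return im
E
python3 - <<'E'
from h import *
manip.move_pose([.44,-.2455,.2],Q); st()
manip.servo_line([.46,.0541,.2],vel=.25); st()
manip.servo_line([.4408,.3373,.2],vel=.25); st()
manip.servo_line([.4408,.3373,.05],vel=.15); st(); print(np.round(manip.current_q(),2))
snap('side','a1',(150,180,140,150),4)
snap('top','a1t',(100,150,140,100),5)
E
```

```text
t 1.74 p [ 0.4398 -0.2464  0.1999] gap 0.0922 F [-0.96 -1.07  0.17]
 t 3.09 p [0.4598 0.0531 0.1998] gap 0.0918 F [ 1.03  0.24 -0.51]
 t 4.38 p [0.4413 0.3358 0.1997] gap 0.0916 F [ 0.42  0.14 -0.13]
 t 5.53 p [0.4414 0.3379 0.0509] gap 0.0917 F [0.37 0.95 0.67]
[-0.01  0.68 -0.92  1.89  0.68  0.92  0.31]
```

View pics/a1.png

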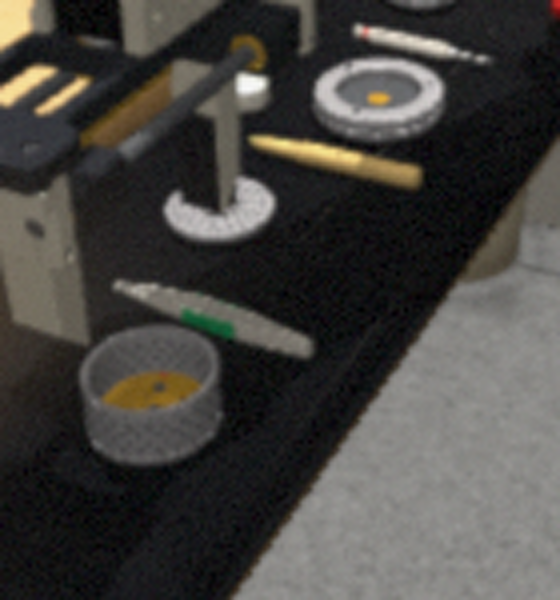

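View pics/a1t.png

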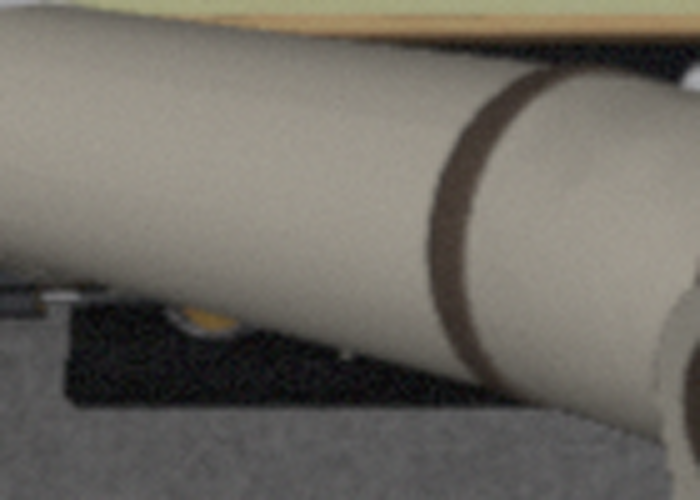

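```bash
python3 - <<'E'
from h import *
print(manip.current_tool_pos(), R.from_quat(manip.current_tcp_rot()).as_matrix().round(3))
I=cv2.imread('pics/a1.png')
for dx in(-.0095,.0095):
  for dy in(-.046,.046,-.065,.065):
    p=np.array(manip.current_tool_pos())+[dx,dy,0]; u=(proj('side',p)-[150,180]+.5)*4-.5; print(dx,dy,u.round()); cv2.circle(I,tuple(int(x) for x in u),3,(0,0,255),-1)
cv2.imwrite('pics/a1o.png',I)
E
```

```text
[0.44149405 0.33787911 0.05104458] [[ 0.     1.     0.002]
 [ 1.    -0.     0.001]
 [ 0.001  0.002 -1.   ]]
-0.0095 -0.046 [221. 277.]
-0.0095 0.046 [ 95. 409.]
-0.0095 -0.065 [243. 254.]
-0.0095 0.065 [ 65. 440.]
0.0095 -0.046 [183. 266.]
0.0095 0.046 [ 54. 395.]
0.0095 -0.065 [206. 244.]
0.0095 0.065 [ 23. 425.]
```

View pics/a1o.png

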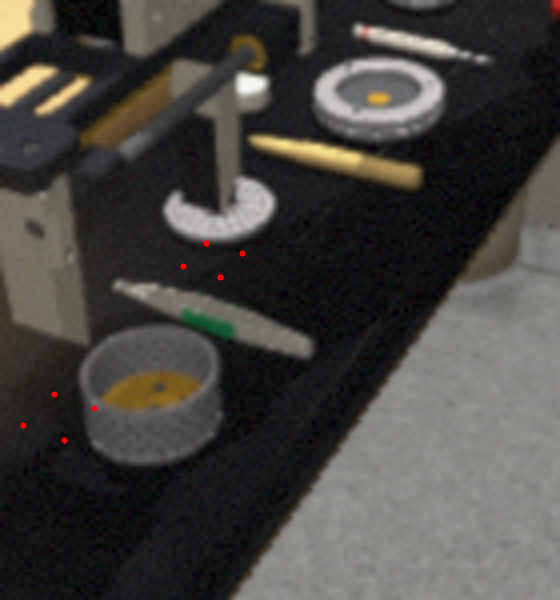

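```bash
python3 - <<'E'
from h import *
st(); snap('side','a2',(100,130,200,150),4); st()
manip.sleep(.5); st()
I=cv2.imread('pics/a2.png'); t=np.array(manip.current_tool_pos())
for z,c in((0,(0,0,255)),(.04,(0,255,0))):
 for dx in(-.0095,.0095):
  for dy in(-.046,.046,-.065,.065):
    u=(proj('side',t+[dx,dy,z])-[100,130]+.5)*4-.5; cv2.circle(I,tuple(int(x) for x in u),3,c,-1)
cv2.imwrite('pics/a2o.png',I)
E
```

```text
t 5.62 p [0.4415 0.3379 0.051 ] gap 0.092 F [0.33 0.71 0.47]
 t 5.67 p [0.4415 0.3378 0.051 ] gap 0.0921 F [-0.66 -0.14 -0.02]
 t 6.17 p [0.4407 0.3373 0.05  ] gap 0.0922 F [-0.24 -0.64 -0.32]
```

View pics/a2o.png

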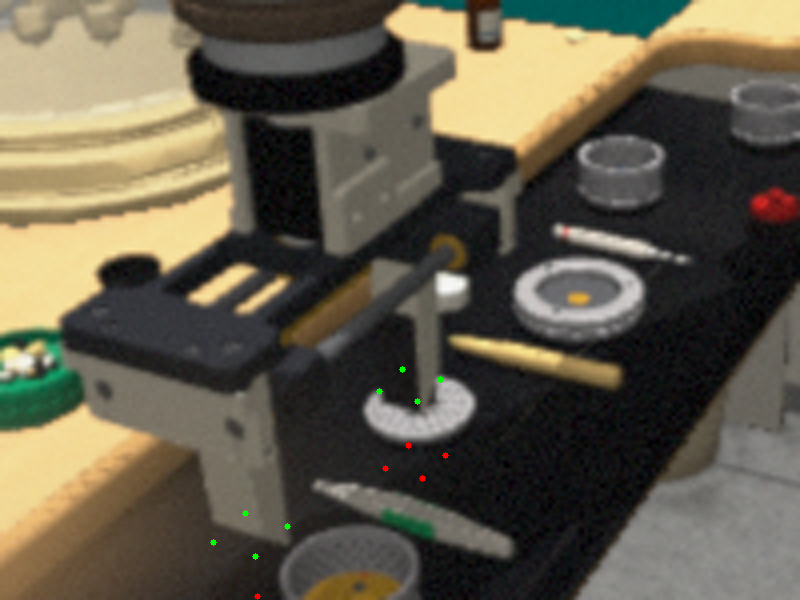

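```bash
python3 - <<'E'
from h import *
t=np.array([.28286,-.58447,.19369]); M=R.from_quat([.847278,-.531149,-.00072,-.00047]).as_matrix()
I=cv2.imread('pics/side0.png'); u0,v0,s=330,0,6
J=cv2.resize(I[v0:v0+95,u0:u0+130],None,fx=s,fy=s,interpolation=cv2.INTER_CUBIC)
for z,c in((0,(0,0,255)),(-.04,(0,255,0)),(-.066,(255,0,0))):
  for dy in(-.0095,.0095):
   for dx in(-.046,.046,-.065,.065):
    u=(proj('side',t+M@[dx,dy,z])-[u0,v0]+.5)*s-.5; cv2.circle(J,tuple(int(x) for x in u),3,c,-1)
cv2.imwrite('pics/s0g.png',J)
I=cv2.imread('pics/a2_raw.png');u0,v0,s=110,150,6
J=cv2.resize(I[v0:v0+95,u0:u0+130],None,fx=s,fy=s,interpolation=cv2.INTER_CUBIC);cv2.imwrite('pics/a2z.png',J)
print(proj('top',t))
E
```

```text
[533.84235018 264.01394243]
```

View pics/s0g.png

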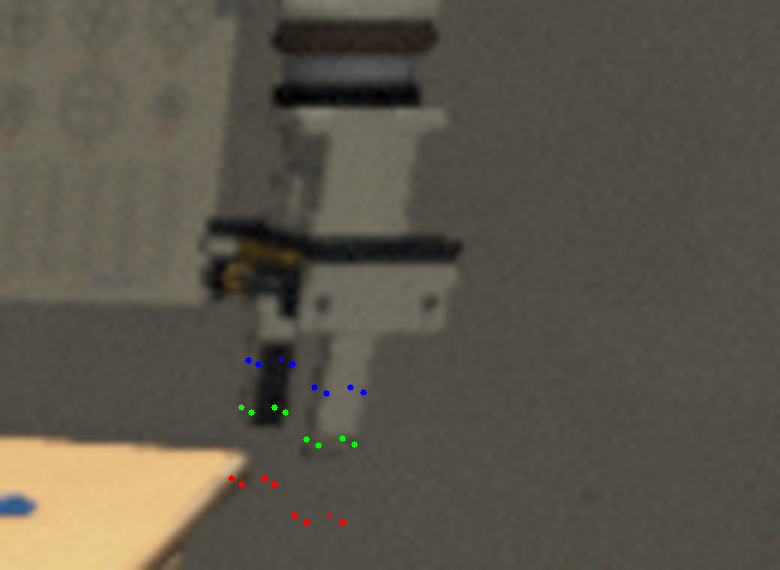

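View pics/a2z.png

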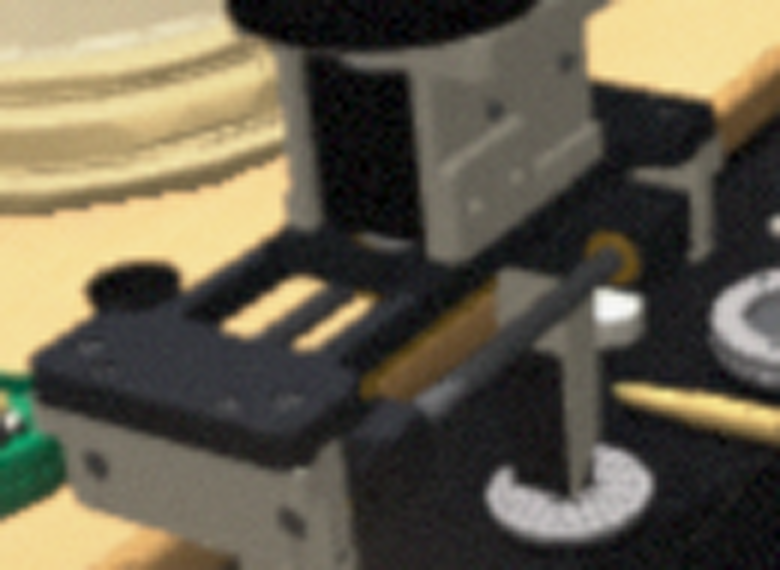

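```bash
python3 - <<'E'
from h import *
manip.servo_line([.4408,.3373,.03],vel=.08);st()
manip.servo_line([.4408,.3373,.012],vel=.05);manip.sleep(.3);st()
I=snap('side','a3')[:,:,::-1];u0,v0,s=110,190,6
J=cv2.resize(I[v0:v0+95,u0:u0+130],None,fx=s,fy=s,interpolation=cv2.INTER_CUBIC);cv2.imwrite('pics/a3z.png',J)
E
```

```text
t 6.58 p [0.4401 0.3369 0.0291] gap 0.0918 F [-0.05 -0.27  0.35]
 t 7.38 p [0.441  0.3374 0.0122] gap 0.0917 F [-0.54 -0.87 -0.6 ]
```

View pics/a3z.png

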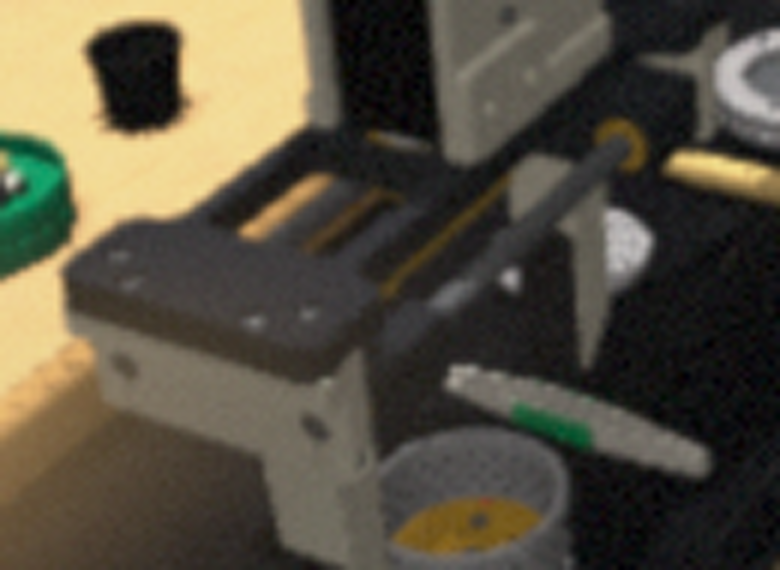

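```bash
cat > ov.py <<'E'
from h import *
import sys
def ov(raw,out,t,dz,u0,v0,w,h,s,hg=.046,M=np.array([[0,1,0],[1,0,0],[0,0,-1.]])):
    I=cv2.imread(raw);J=cv2.resize(I[v0:v0+h,u0:u0+w],None,fx=s,fy=s,interpolation=cv2.INTER_CUBIC)
    for sg in(-1,1):
        P=[proj('side',np.array(t)+[dx,sg*dy,dz]) for dx,dy in((-.0095,hg),(.0095,hg),(.0095,hg+.019),(-.0095,hg+.019))]
        cv2.polylines(J,[np.round((np.array(P)-[u0,v0]+.5)*s-.5).astype(int)],True,(0,0,255),1)
    cv2.imwrite(out,J)
E
python3 - <<'E'
from ov import *
ov('pics/a3_raw.png','pics/a3o.png',[.441,.3374,.0122],.037,120,205,125,95,6)
E
```

```text
(no output)
```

View pics/a3o.png

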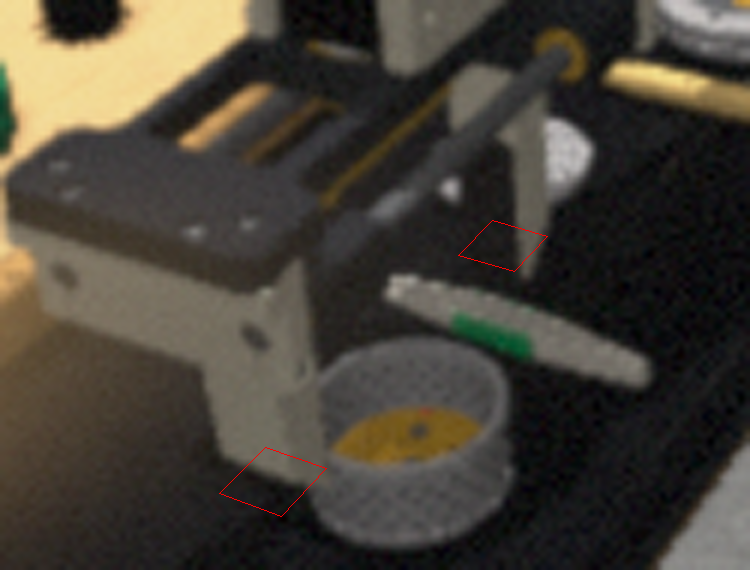

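```bash
python3 - <<'E'
from ov import *
effector.close(f_grip=5);manip.sleep(.2);st()
I=snap('side','a4')
ov('pics/a4_raw.png','pics/a4o.png',manip.current_tool_pos(),.0,120,205,125,95,6,hg=manip.current_finger_gap()/2)
E
```

```text
t 9.07 p [0.4408 0.3373 0.012 ] gap 0.0002 F [ 0.04  1.2  -1.37]
```

View pics/a4o.png

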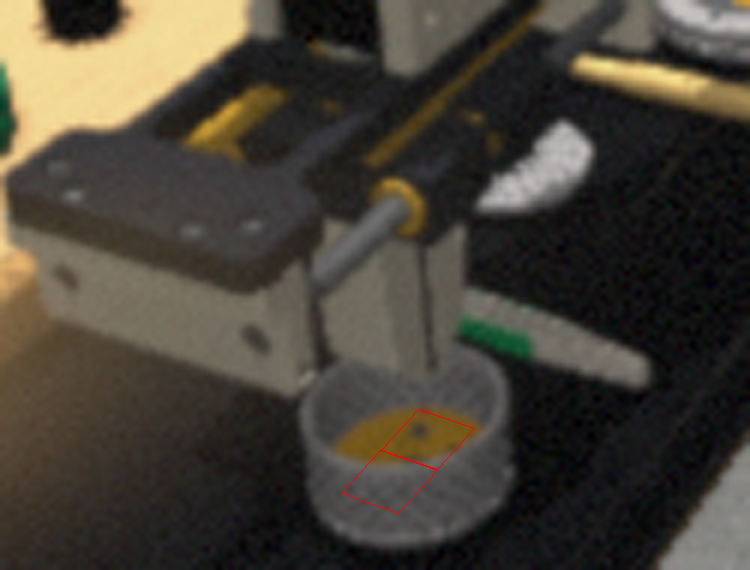

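```bash
python3 - <<'E'
from ov import *
t=np.array([.4408,.3373,.012]); o=np.array([120+432.5/6-.5,205+368.5/6-.5])
for dz in(.030,.033,.036,.039): print(dz,proj('side',t+[-.0095,0,dz])-o)
manip.servo_line([.4408,.3373,.04],vel=.1)
manip.servo_line([.5,.3373,.04],vel=.15)
manip.servo_line([.5,.3373,-.015],vel=.08);manip.sleep(.3);st()
f0=np.mean([manip.current_force()[2] for _ in range(1)])
z=-.015
while z>-.045:
    z-=.0015; manip.servo_line([.5,.3373,z],vel=.03); manip.sleep(.1)
    f=manip.current_force(); print(round(z,4),np.round(f,1))
    if abs(f[2])>6: break
st()
manip.servo_line([.5,.3373,.0],vel=.08);st()
E
```

```text
0.03 [-0.54663871  2.7140594 ]
0.033 [-0.68647634  1.26323666]
0.036 [-0.82695014 -0.19418649]
0.039 [-0.96806448 -1.65825518]
 t 11.23 p [ 0.5003  0.3374 -0.0146] gap 0.0003 F [ 0.03 -0.5  -0.42]
-0.0165 [ 0.4 -0.4 -0.5]
-0.018 [ 1.1  0.4 -0.3]
-0.0195 [-0.1 -0.7 -0.7]
-0.021 [ 0.2 -0.5  0.3]
-0.0225 [0.3 0.5 0.3]
-0.024 [ 0.5 -0.7 -0.2]
-0.0255 [-0.5 -0.6 -0.1]
-0.027 [ 0.3  0.6 -0.4]
-0.0285 [ 0.4  0.9 -0.2]
-0.03 [-0.1 -0.5 -0.4]
-0.0315 [-0.1 -0.8 -0.2]
-0.033 [-2.3 -2.5 10.6]
 t 15.43 p [ 0.5001  0.3373 -0.0318] gap 0.0004 F [-2.32 -2.48 10.57]
 t 15.99 p [5.004e-01 3.373e-01 4.000e-04] gap 0.0006 F [ 0.12 -0.32  0.16]
```

```bash
cat >> h.py <<'E'
DZ=-.032
def line(x,y,z,vel=.15): manip.servo_line([x,y,z+DZ],Q,vel)
E
python3 - <<'E'
from ov import *
line(.5,.3373,.08); effector.open_jaws()
line(.4408,.3373,.08,.15); line(.4408,.3373,.010,.08); manip.sleep(.3); st()
snap('side','b1')
ov('pics/b1_raw.png','pics/b1o.png',np.array(manip.current_tool_pos()),.032,110,205,125,95,6)
E
```

```text
t 19.78 p [ 0.4411  0.3374 -0.0217] gap 0.0916 F [0.59 0.13 0.03]
```

View pics/b1o.png

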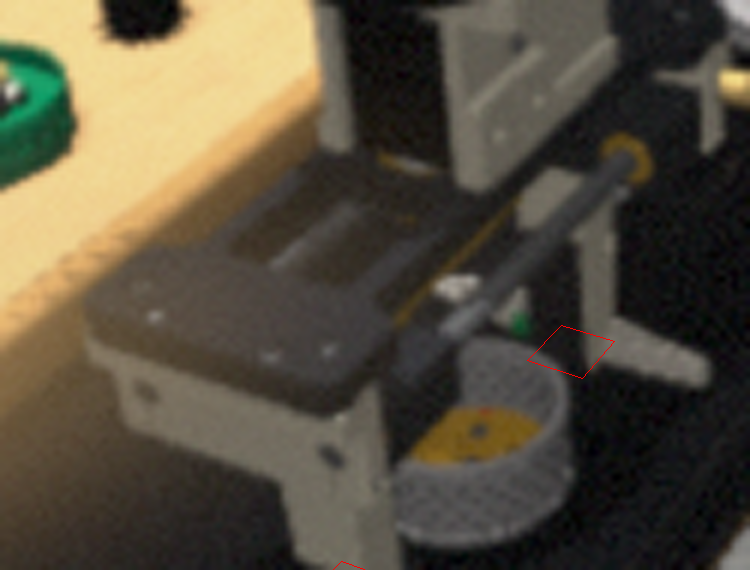

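```bash
python3 - <<'E'
from ov import *
effector.close(f_grip=20);manip.sleep(.2);st()
line(.4408,.3373,.07,.08);manip.sleep(.2);st()
line(.4408,.2,.10,.15); line(.4713,.0541,.10,.15);manip.sleep(.3);st()
snap('side','b2',(150,100,160,130),4.6)
snap('top','b2t',(180,130,140,100),5)
E
```

```text
t 20.7 p [ 0.4408  0.3373 -0.022 ] gap 0.0556 F [ 0.3   0.63 -0.27]
 t 21.8 p [0.4404 0.337  0.0375] gap 0.0554 F [ 0.06  0.38 -0.89]
 t 24.32 p [0.4712 0.0547 0.068 ] gap 0.0558 F [ 0.38  0.01 -1.21]
```

View pics/b2.png

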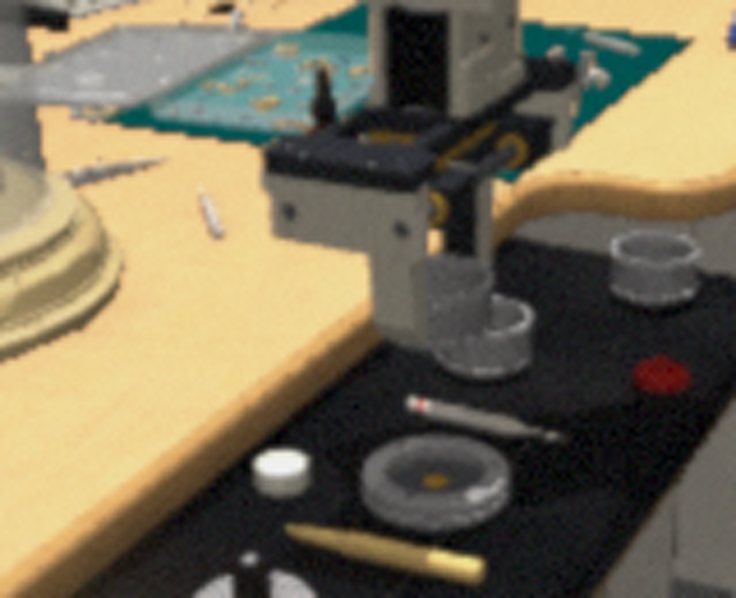

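View pics/b2t.png

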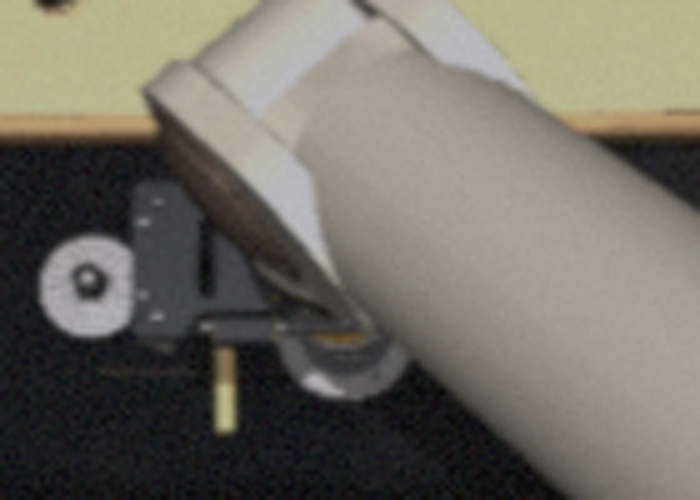

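```bash
python3 - <<'E'
from ov import *
line(.4713,.0541,.030,.1);manip.sleep(.3);st()
im=snap('side','b3')
I=im[:,:,::-1];u0,v0,s=190,150,6
J=cv2.resize(I[v0:v0+95,u0:u0+125],None,fx=s,fy=s,interpolation=cv2.INTER_CUBIC)
for (r,z,c) in((.0285,.052,(0,0,255)),(.028,.026,(0,255,0)),(.0185,.020,(255,0,0)),(.038,.016,(0,255,255)),(.0255,.016,(0,255,255))):
    cv2.polylines(J,[np.round((circ('side',(.4713,.0541),r,z)-[u0,v0]+.5)*s-.5).astype(int)],True,c,1)
cv2.imwrite('pics/b3o.png',J)
E
```

```text
t 25.57 p [ 0.4717  0.054  -0.0016] gap 0.0554 F [-0.4  -0.49 -0.29]
```

View pics/b3o.png

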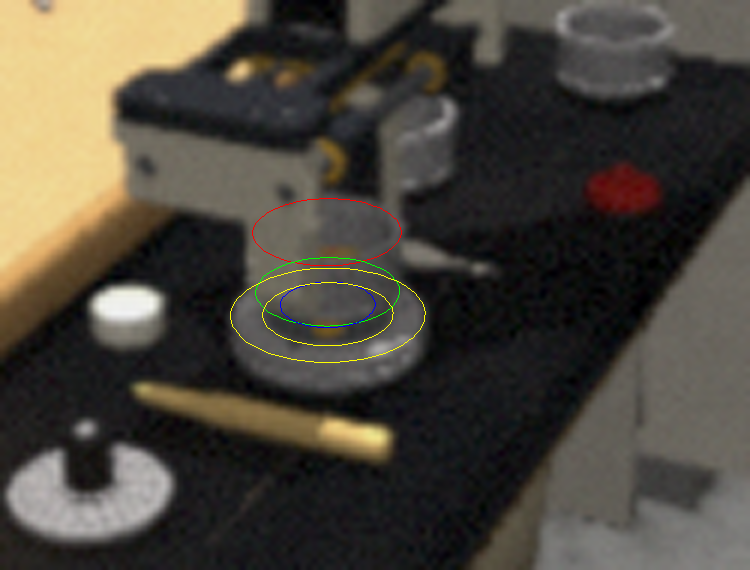

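```bash
python3 - <<'E'
from ov import *
for z in(.027,.024,.022,.0205,.0195,.0185):
    line(.4713,.0541,z,.03);manip.sleep(.1);st(z)
    if manip.current_force()[2]>5: break
E
```

```text
0.027 t 25.98 p [ 0.4712  0.0541 -0.0051] gap 0.0554 F [ 1.32 -0.3  -0.53]
0.024 t 26.32 p [ 0.4712  0.0542 -0.0081] gap 0.0555 F [ 0.59  0.63 -0.34]
0.022 t 26.68 p [ 0.4713  0.0542 -0.01  ] gap 0.0555 F [ 0.08  0.38 -0.08]
0.0205 t 27.02 p [ 0.4713  0.0541 -0.0115] gap 0.0558 F [-0.68  0.31 -0.63]
0.0195 t 27.38 p [ 0.4715  0.0541 -0.0121] gap 0.0556 F [-1.73 -0.94  5.61]
```

```bash
python3 - <<'E'
from ov import *
effector.open_jaws(); st()
line(.4713,.0541,.12,.12)
line(.458,-.2455,.12,.25); manip.sleep(.2); st()
im=snap('side','c1',(180,110,150,130),5)
print(fit('side',im,(.4713,.0541),[(.0285,.042)]))
it=snap('top','c1t',(190,150,120,90),6)
print(fit('top',it,(.4713,.0541),[(.0285,.042)]))
E
```

```text
t 28.15 p [ 0.4713  0.0541 -0.0125] gap 0.0916 F [-0.39  0.38 -0.12]
 t 30.68 p [ 0.4583 -0.2443  0.0881] gap 0.0922 F [-0.56  0.12 -0.94]
(array([0.47144389, 0.05195907]), np.float64(-18.84591293334961))
(array([0.461501  , 0.06193348]), np.float64(-25.44926643371582))
```

View pics/c1.png

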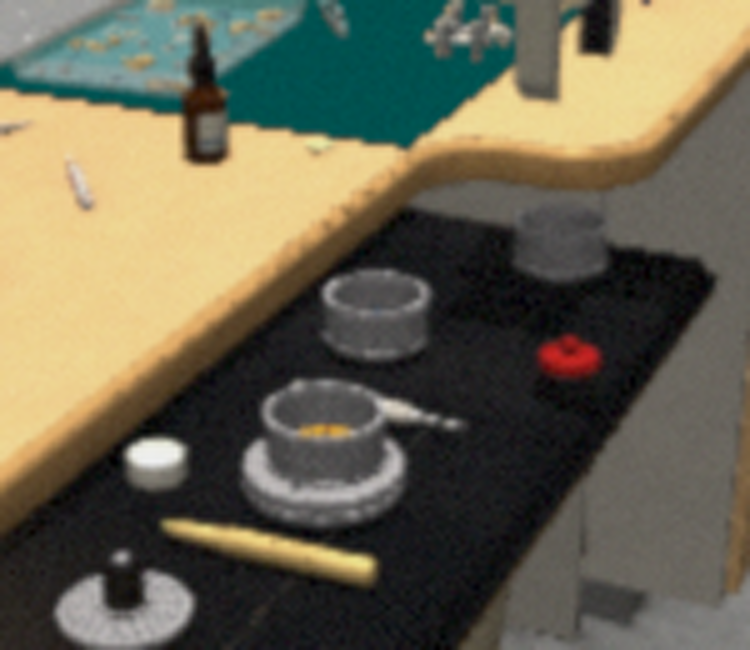

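View pics/c1t.png

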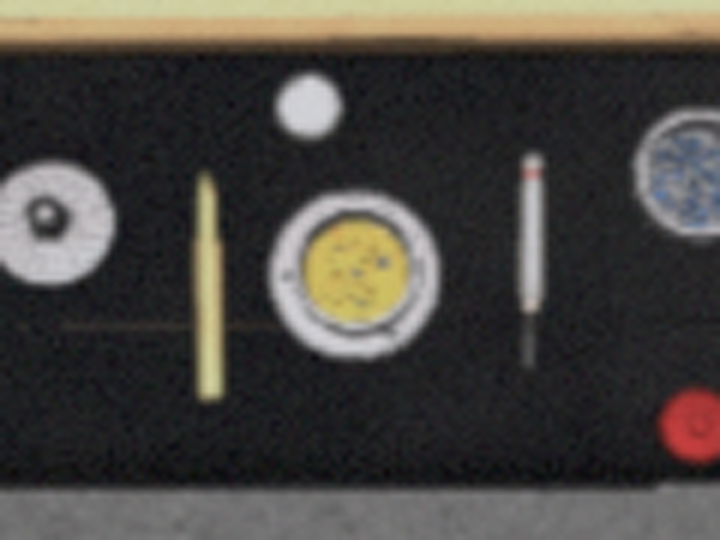

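```bash
python3 - <<'E'
from ov import *
line(.458,-.2455,.06,.1);line(.458,-.2455,.010,.06);manip.sleep(.2);st()
effector.close(f_grip=20);manip.sleep(.2);st()
line(.458,-.2455,.06,.08);line(.458,-.2455,.13,.15)
line(.4713,.0541,.13,.18);manip.sleep(.2);st()
line(.4713,.0541,.062,.1);manip.sleep(.3);st()
snap('side','c2',(190,100,130,100),6)
E
```

```text
t 32.72 p [ 0.4583 -0.2457 -0.0216] gap 0.092 F [0.47 0.11 0.65]
 t 33.58 p [ 0.458  -0.2455 -0.022 ] gap 0.0559 F [-0.42 -0.92  0.44]
 t 36.99 p [0.4713 0.0534 0.0979] gap 0.0557 F [ 0.08  0.38 -0.78]
 t 38.12 p [0.4717 0.054  0.0304] gap 0.0561 F [ 0.22  0.02 -1.08]
```

View pics/c2.png

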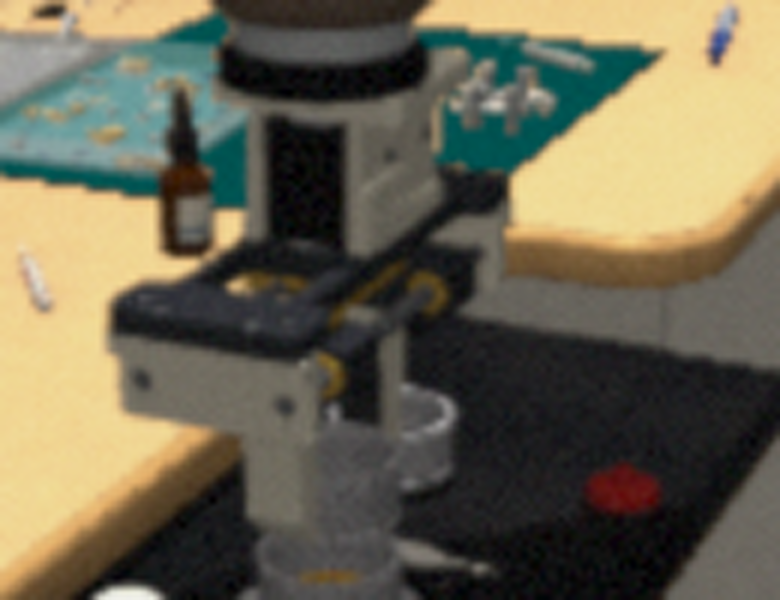

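```bash
cat >> h.py <<'E'
def seat(zs,x=.4713,y=.0541):
    for z in zs:
        line(x,y,z,.03);manip.sleep(.12);st(z)
        if manip.current_force()[2]>4: return z
E
python3 - <<'E'
from ov import *
print(seat([.054,.051,.049,.0475,.0465,.0455,.0445]))
E
```

```text
0.054 t 38.71 p [0.4713 0.0542 0.022 ] gap 0.0558 F [ 0.3   0.66 -0.13]
0.051 t 39.08 p [0.4713 0.0541 0.019 ] gap 0.0557 F [-0.07  0.15 -0.04]
0.049 t 39.44 p [0.4713 0.0541 0.017 ] gap 0.0562 F [ 0.1   0.38 -0.62]
0.0475 t 39.81 p [0.4713 0.0541 0.0155] gap 0.0556 F [-0.69 -0.23 -0.25]
0.0465 t 40.17 p [0.4713 0.0541 0.0145] gap 0.0559 F [ 0.65  0.21 -0.45]
0.0455 t 40.54 p [0.4715 0.0541 0.0139] gap 0.0561 F [-1.58 -0.51  5.28]
0.0455
```

Seated at the expected height. Screws basket next.

```bash
python3 - <<'E'
from ov import *
effector.open_jaws(); st()
line(.4713,.0541,.13,.12)
line(.5144,-.1016,.13,.2); manip.sleep(.2)
im=snap('side','d1',(190,120,130,110),5.5)
line(.5144,-.1016,.06,.12);line(.5144,-.1016,.010,.06);manip.sleep(.2);st()
effector.close(f_grip=20);manip.sleep(.2);st()
line(.5144,-.1016,.06,.08);line(.5144,-.1016,.15,.15);manip.sleep(.2);st()
snap('side','d2',(190,60,130,110),5.5)
E
```

```text
t 41.31 p [0.4713 0.0541 0.0135] gap 0.0919 F [ 0.14 -0.13  0.12]
 t 45.28 p [ 0.5147 -0.1017 -0.0216] gap 0.092 F [ 0.35  0.14 -0.34]
 t 46.15 p [ 0.5144 -0.1016 -0.022 ] gap 0.0557 F [0.29 0.26 0.8 ]
 t 47.88 p [ 0.5136 -0.1014  0.117 ] gap 0.0557 F [ 0.64  0.22 -0.81]
```

View pics/d1.png

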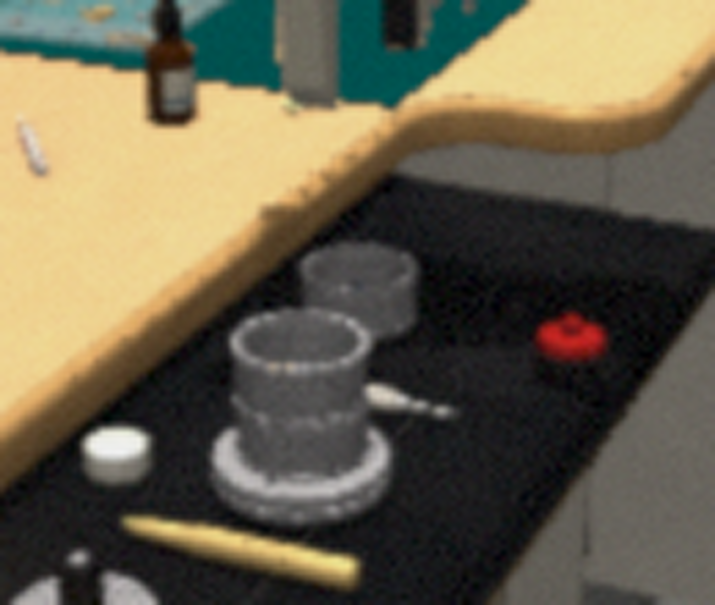

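View pics/d2.png

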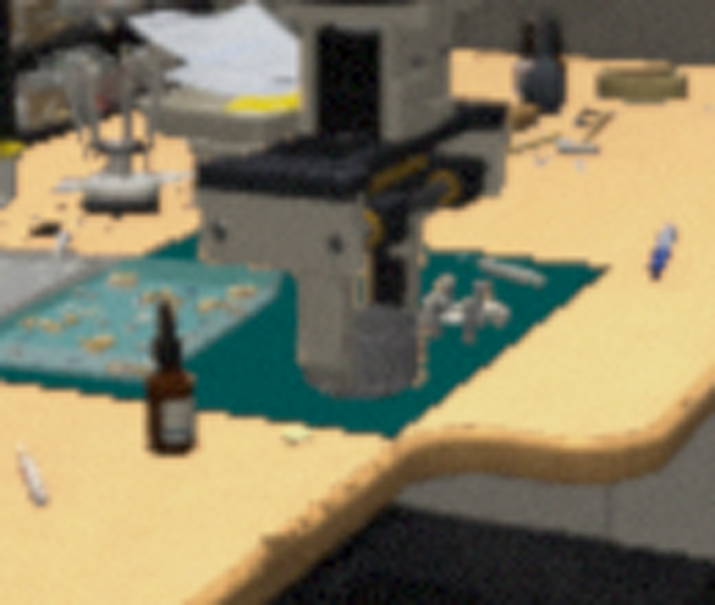

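```bash
python3 - <<'E'
from ov import *
line(.4713,.0541,.15,.18);manip.sleep(.2)
line(.4713,.0541,.085,.1);manip.sleep(.2);st()
z=seat([.080,.077,.075,.0735,.0725,.0715,.0705]);print(z)
if z is not None and z<.073:
    effector.open_jaws(); st()
    line(.4713,.0541,.15,.12); line(.4963,.1925,.15,.2); manip.sleep(.2)
    im=snap('side','e1',(170,120,130,110),5.5); it=snap('top','e1t',(150,140,160,100),4.8)
    st()
E
```

```text
t 50.17 p [0.4719 0.0541 0.0536] gap 0.0556 F [-0.35 -0.36 -1.04]
0.08 t 50.61 p [0.4713 0.0541 0.048 ] gap 0.0554 F [-0.86 -0.26 -1.2 ]
0.077 t 50.98 p [0.4713 0.0542 0.045 ] gap 0.0555 F [ 0.28 -0.48 -0.27]
0.075 t 51.34 p [0.4713 0.0541 0.043 ] gap 0.0553 F [ 0.35 -0.7  -0.47]
0.0735 t 51.71 p [0.4713 0.0541 0.0415] gap 0.0557 F [-0.2   0.04  0.13]
0.0725 t 52.08 p [0.4713 0.0541 0.0405] gap 0.0556 F [-0.32 -0.02 -1.44]
0.0715 t 52.44 p [0.4715 0.0541 0.0399] gap 0.0558 F [-0.71 -0.98  4.63]
0.0715
 t 53.22 p [0.4713 0.0541 0.0395] gap 0.0919 F [1.25 0.16 0.44]
 t 55.17 p [0.4965 0.1913 0.118 ] gap 0.0918 F [ 0.63 -1.36 -0.08]
```

View pics/e1.png

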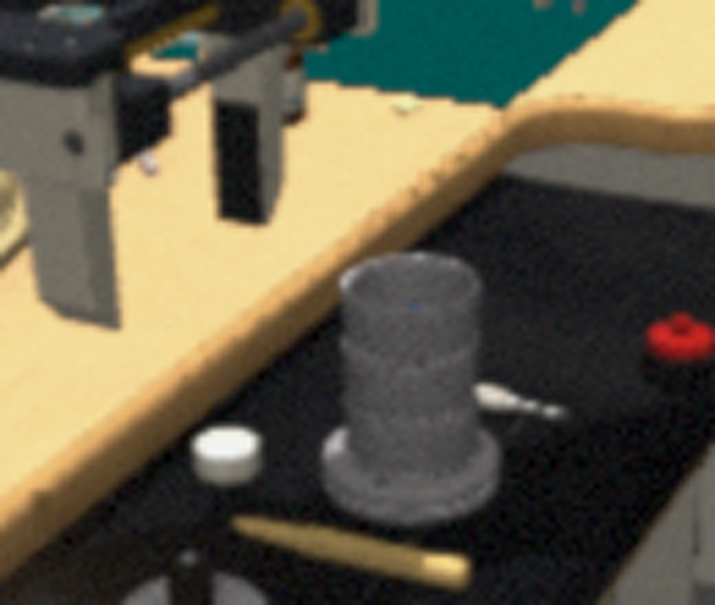

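View pics/e1t.png

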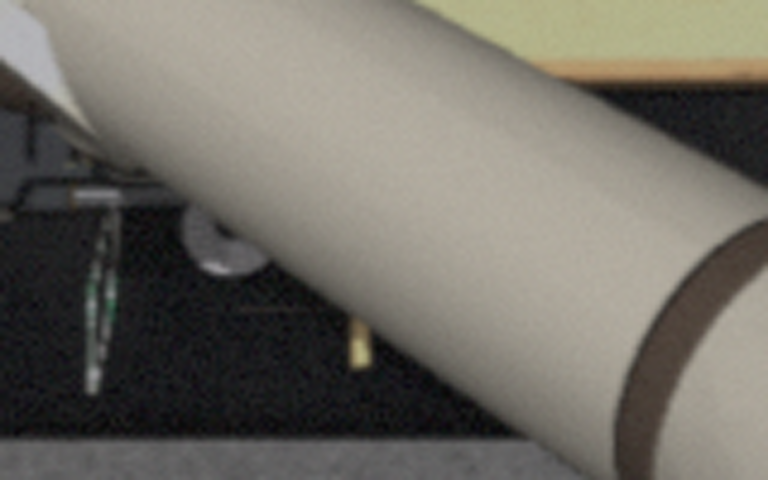

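```bash
python3 - <<'E'
from ov import *
line(.4963,.1925,.05,.1);manip.sleep(.2);st()
line(.4963,.1925,.0135,.05);manip.sleep(.2);st()
snap('side','f1',(150,130,150,130),5)
effector.close(f_grip=20);manip.sleep(.2);st()
line(.4963,.1925,.04,.06)
line(.4963,.1925,.16,.15);manip.sleep(.2);st()
snap('side','f2',(150,110,150,130),5)
E
```

```text
t 56.52 p [0.4968 0.1926 0.0186] gap 0.0915 F [-0.35 -0.07 -0.18]
 t 57.6 p [ 0.4966  0.1926 -0.0182] gap 0.0919 F [-0.16  0.24 -0.11]
 t 59.0 p [ 0.4963  0.1926 -0.0185] gap 0.0169 F [ 0.38  1.48 -0.19]
 t 60.74 p [0.4956 0.1923 0.1271] gap 0.0172 F [0.18 0.07 0.18]
```

View pics/f1.png

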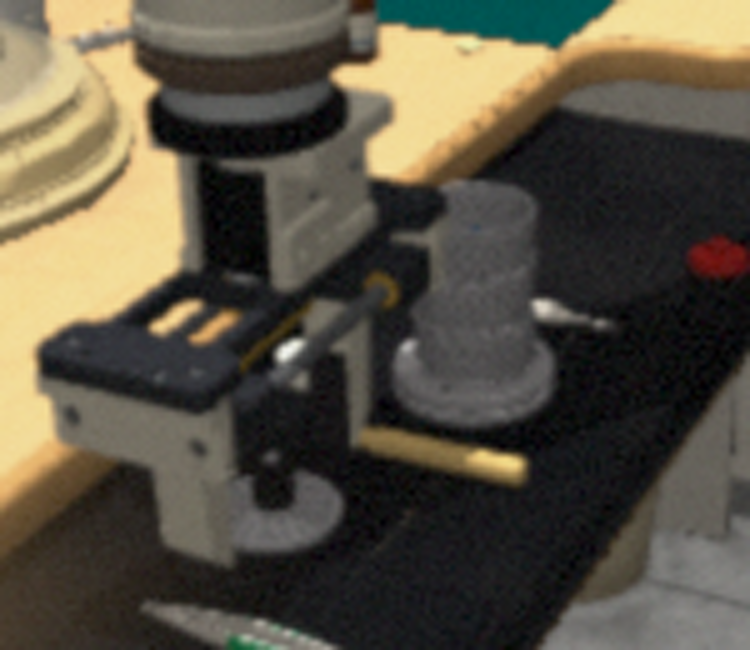

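View pics/f2.png

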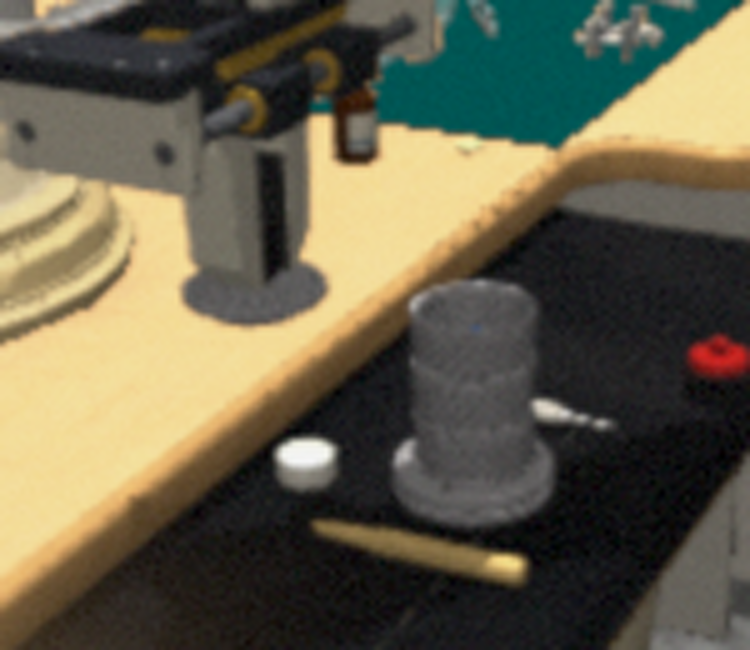

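```bash
python3 - <<'E'
from ov import *
line(.4713,.0541,.16,.15);manip.sleep(.2)
line(.4713,.0541,.116,.1);manip.sleep(.2);st()
snap('side','g1',(180,90,130,110),5.5)
z=seat([.110,.107,.105,.1035,.1025,.1015,.1005,.0995]);print(z)
E
```

```text
t 62.88 p [0.4719 0.0542 0.0846] gap 0.0168 F [ 0.55 -0.75 -0.23]
0.11 t 63.39 p [0.4713 0.0542 0.078 ] gap 0.0174 F [-0.1   0.65 -0.1 ]
0.107 t 63.76 p [0.4713 0.0542 0.075 ] gap 0.017 F [ 0.34 -0.24 -1.07]
0.105 t 64.12 p [0.4713 0.0541 0.073 ] gap 0.0168 F [ 0.35  0.   -0.68]
0.1035 t 64.49 p [0.4713 0.0541 0.0715] gap 0.0172 F [-0.08 -0.81 -0.33]
0.1025 t 64.86 p [0.4713 0.0541 0.0705] gap 0.0169 F [-0.54  0.01 -0.83]
0.1015 t 65.22 p [0.4713 0.0541 0.0695] gap 0.0168 F [ 0.6  -0.31 -0.71]
0.1005 t 65.59 p [0.4717 0.0542 0.0693] gap 0.0173 F [-2.66 -1.2   9.97]
0.1005
```

View pics/g1.png

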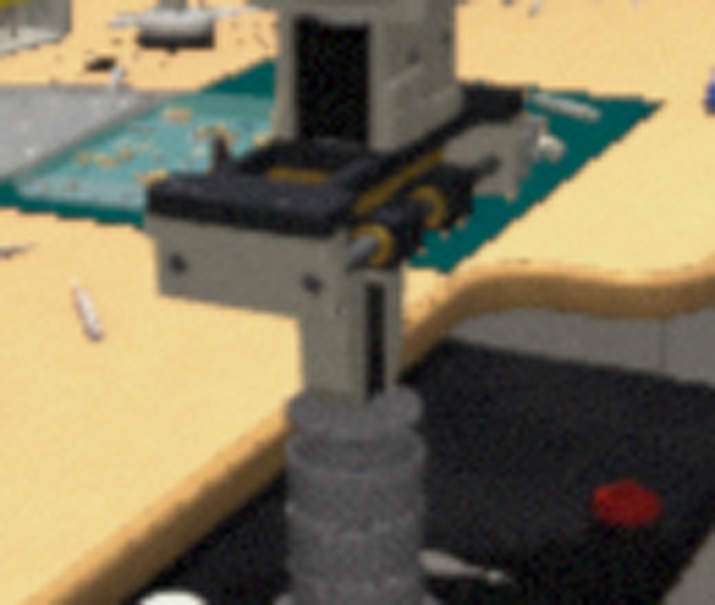

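Contact at the seated height (0.101). Release, retreat, and check.

```bash
python3 - <<'E'
from ov import *
line(.4713,.0541,.1012,.03); effector.open_jaws(); manip.sleep(.2); st()
line(.4713,.0541,.19,.1); line(.44,-.25,.23,.2); manip.sleep(.3)
snap('side','h1',(140,120,180,160),4.2); snap('top','h1t',(110,150,200,90),4)
st()
E
```

```text
t 67.3 p [0.4713 0.0541 0.0692] gap 0.0917 F [-0.11  0.01  0.61]
 t 70.43 p [ 0.4401 -0.2498  0.198 ] gap 0.0918 F [0.05 0.01 0.74]
```

View pics/h1.png

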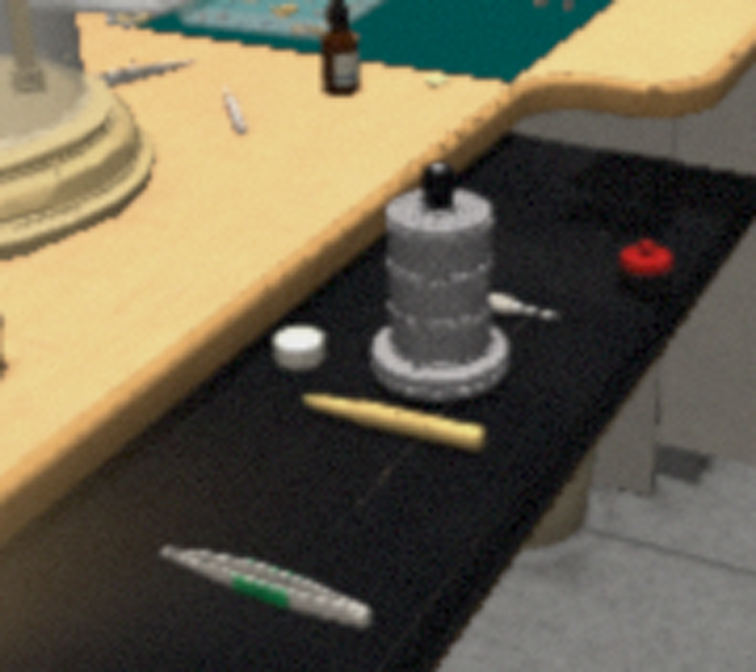

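View pics/h1t.png

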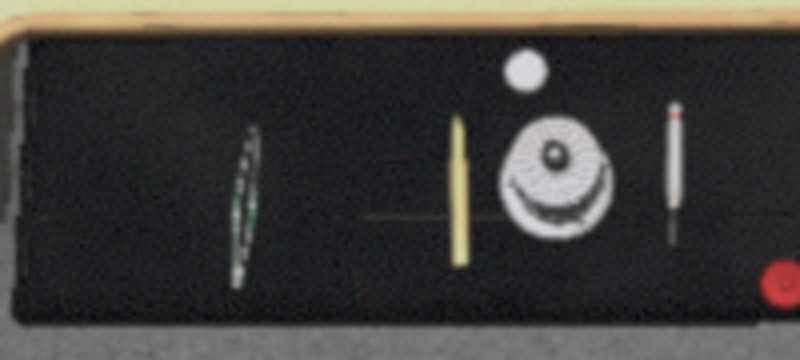

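```bash
python3 - <<'E'
from h import *
manip.hand_in(); 
E
```

```text
the job is handed in; nothing more can be done
```

I loaded the carrier in the order asked: plates basket, wheels basket, screws basket, then the lid. I handed it in at about 70 s on the robot's clock.

**Seating:** Each piece went down without resistance and met contact within about 1 mm of its seated height. The final side picture shows a straight, level stack with the lid closed. The baskets stayed level in the pictures I took while carrying, and I saw no spilled parts.

**Tools and bystanders:** By reading the final top picture against the first one, the tweezers and pin vice are where they started, within a pixel. The screwdriver, press die and oil cup look unmoved, though I only judged those by eye.

**Checks that disagreed:**
- **TCP height:** the reported TCP height did not match the real fingertips. My first test grasp closed on air above the plates basket. A light touch on the tray put the fingertips about 32 mm above the reported height (the side camera suggested about 36 mm). I used 32 mm for all heights after that, and every contact agreed with it.
- **Plates basket position:** an automatic circle fit on the top picture, after the plates basket was placed, was about 1 cm off. I judged it a bad fit, because the picture itself and the side-camera fit both showed the basket seated.

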